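# Close up the jars in the round tin and stow the tall one

### The arm

A 7-joint arm with a two-finger parallel gripper is mounted at the origin on a cart in front of the work surface, level with it; the furniture and walls round the work are solid. World frame = base frame: x ahead of the robot, y to its left, z up, the work surface at z = 0. Lengths are in m, angles in rad, forces in N, time in s.
With the tool pointing down it reaches from about 0.4 to 0.9 m from the base axis. Payload 5.6 kg.
Tool frame: the origin (TCP) lies midway between the tips of the shut fingers; the grasp point (between the pads) lies 19 mm behind it; z points along the fingers, y is the line along which they close (so a half turn about z gives the same grasp; the last joint's range is limited). The gripper opens to 92 mm and grips with 3 to 60 N. Pads are 20 mm wide; open, the fingers measure 128 mm over their backs; the gripper's body (75 mm by 189 mm) begins 69 mm behind the grasp point.
Start: joints at [1.301, 0.468, -0.012, 1.603, 0.006, 1.071, -0.056], TCP at [0.146, -0.633, 0.181] pointing down, gripper open.
Joint ranges: [-2.53, 2.53], [-0.31, 2.02], [-1.57, 1.55], [0.28, 2.44], [-1.29, 4.43], [0.15, 1.84], [-2.92, 2.92]. Speed limits (rad/s): [2.57, 2.57, 3.14, 3.14, 3.14, 3.14, 3.14].

### API

Orientations are given as a unit quaternion [w, x, y, z].
In Python, from plant import r, eyes gives the robot as it stands. The module is installed in compiled form; this text tells all that it offers.
- The arm moves only by the shell command python3 -m handwheel 'ROWS' [FORCE]. ROWS is a JSON object of lists of equal length, an entry for each row: "jaw": the opening, from 0 (shut) to 1 (fully open); "dp": the shift along the tool's x, y, z in mm, a list of three; "yaw": the turn about the tool's z in rad. In form: {"jaw": [jaw, ...], "dp": [[tx, ty, tz], ...], "yaw": [yaw, ...]}. A call has 1 to 5 rows; each row shifts and turns the commanded pose from where the row before left it, along the tool's axes as they then stand; what a row does not reach is not made up. A row lasts 1/8 s, in which the tool goes at most 62.5 mm and 10.7 degrees, less where a joint would pass 70% of its speed; a pose out of reach is approached as far as the arm can. A call with a gripper value outside its range is refused whole. The fingers move at their own pace and stop on an object; FORCE is the grip in N (left out, the last holds). Time passes only in rows, so rows that do not move let the fingers close. It gives the time, the measured TCP pose, the force, the opening and the grip force at its end, in the units of the state.
- r.get_obs(): the state, without advancing time (a new reading comes with each control period).
- eyes.grab_frame(name): name is "scene" or "top"; returns the picture (400x640x3 uint8, red, green, blue); there is no depth.
- eyes.calibration(name): a dict with "camera_matrix" (3x3 intrinsics, pixels), "extrinsics" (4x4, takes a point from world to camera coordinates). Camera axes: x right, y up, looking along -z (the intrinsics and any distortion apply to the point x, -y, -z); pixel columns grow to the right and rows downward; lengths in m; the calibration is good to about 2 mm. A picture is of the moment at which its call begins. calibration takes no time and is no camera call.
- r.close_job(): hands the job in; it is judged then, once.
The state is a dict: "time_s": time; "qpos": joint angles; "qd": joint speeds; "effort": joint torques, N m; "tcp_pos": TCP position; "ee_rot": TCP orientation; "contact_force": force on the tool from outside, world axes, zero at the start; "moment": the same for the moment, N m; "finger_gap": opening from 0.0 (shut) to 1.0 (fully open); "grasp_force": force on a finger pad.
Only numpy, scipy, OpenCV 4.12 (cv2) and the standard library are available. Lean on these libraries where they do the work, as an engineer would, in place of code of your own. Each camera call takes 0.05 s, during which the arm holds its last target. There are 200 camera calls.

### The job

Stow the tall jar with the six short ones in the round tin: slide the short jars closer together on the tin's floor, without lifting any of them out, until there is a place for the tall one, then set it gently (not dropped) into that place. In the end all seven jars stand upright and flat on the tin's floor, let go; leave the other things on the worktop where they are.

Things in the scene. Friction and masses are not known exactly. Their poses are not given: they have to be found in the camera images.
- tin: open round dark steel tin, fixed: inner radius 75 mm, wall 2.5 mm, rim 26 mm above the worktop, flat floor 3 mm thick. Origin: centre of its underside, on the worktop; z up. Seven jars fit only as one in the middle and six round it. At first the five along the wall stand as a group of three and one of two (1 to 2 mm between neighbours), with two gaps of about 29 mm between the groups, too narrow for a jar
- jar_1: round straight-sided white jar with a flat aluminium lid, 46 mm across, 32 mm tall, one of six alike upright in the tin (which stands where varies; five along the wall, one near the middle). Loose, 70 g, smooth: slides easily on the tin's floor and wall (friction about 0.25). Origin: centre of its underside; z up its axis
- jar_2: round straight-sided white jar with a flat aluminium lid, 46 mm across, 32 mm tall, one of six alike upright in the tin (which stands where varies; five along the wall, one near the middle). Loose, 70 g, smooth: slides easily on the tin's floor and wall (friction about 0.25). Origin: centre of its underside; z up its axis
- jar_3: round straight-sided white jar with a flat aluminium lid, 46 mm across, 32 mm tall, one of six alike upright in the tin (which stands where varies; five along the wall, one near the middle). Loose, 70 g, smooth: slides easily on the tin's floor and wall (friction about 0.25). Origin: centre of its underside; z up its axis
- jar_4: round straight-sided white jar with a flat aluminium lid, 46 mm across, 32 mm tall, one of six alike upright in the tin (which stands where varies; five along the wall, one near the middle). Loose, 70 g, smooth: slides easily on the tin's floor and wall (friction about 0.25). Origin: centre of its underside; z up its axis
- jar_5: round straight-sided white jar with a flat aluminium lid, 46 mm across, 32 mm tall, one of six alike upright in the tin (which stands where varies; five along the wall, one near the middle). Loose, 70 g, smooth: slides easily on the tin's floor and wall (friction about 0.25). Origin: centre of its underside; z up its axis
- jar_6: round straight-sided white jar with a flat aluminium lid, 46 mm across, 32 mm tall, one of six alike upright in the tin (which stands where varies; five along the wall, one near the middle). Loose, 70 g, smooth: slides easily on the tin's floor and wall (friction about 0.25). Origin: centre of its underside; z up its axis
- tall_jar: the tall jar: the same straight-sided white jar with aluminium lid, round, 46 mm across but 78 mm tall, about 0.11 kg, standing upright on the worktop to the right of the tin. It may be gripped round its body at any height. Origin: centre of its underside; z up its axis
- track_rubber: brown abrasive block, 23 x 52 x 13 mm, lying between tin and tall jar; origin at the centre of its underside; to be left alone
- tweezers: steel tweezers, 13 x 113 x 7 mm, lying near the back between tin and tall jar; origin at the centre of the underside; to be left alone
- rerailer: grey ramp for setting model wagons on the track, 34 x 100 x 18 mm, lying right of the tall jar; origin at the centre of its underside; to be left alone
- oil_bottle: small dropper bottle, 25 mm across, 85 mm tall, standing right of the tall jar; origin at the centre of its underside; to be left alone
- pliers: pliers with blue handles, 44 x 136 x 11 mm, lying left of the tin; origin at the centre of the underside; to be left alone

How it is judged:
At the end, for the whole second after the job is handed in: All seven jars are inside the tin (axis within 56 mm of the tin's centre), upright within 0.1 rad, underside less than 7 mm above the tin's underside (its floor is at 3 mm), and at rest (horizontal distance between each of jar_1, jar_2, jar_3, jar_4, jar_5, jar_6, tall_jar and tin below 0.056 m and z of each of jar_1, jar_2, jar_3, jar_4, jar_5, jar_6, tall_jar in the frame of tin below 0.007 m and angle between each of jar_1, jar_2, jar_3, jar_4, jar_5, jar_6, tall_jar's own z axis and vertical below 0.1 rad and linear speed of each of jar_1, jar_2, jar_3, jar_4, jar_5, jar_6, tall_jar below 0.02 m/s); the robot touches nothing.
It fails at once if a short jar is lifted more than 17 mm off the tin's floor (z of any of jar_1, jar_2, jar_3, jar_4, jar_5, jar_6 in the frame of tin above 0.02 m).
It fails at once if a jar is tipped over (more than 0.6 rad) (angle between any of jar_1, jar_2, jar_3, jar_4, jar_5, jar_6, tall_jar's own z axis and vertical above 0.6 rad).
It fails at once if the tall jar is dropped into the tin (faster than 0.6 m/s within 30 mm of its floor) (horizontal distance between tall_jar and tin below 0.07 m and z of tall_jar in the frame of tin below 0.033 m and linear speed of tall_jar above 0.6 m/s).
It fails at once if another thing on the worktop is moved more than 30 mm (distance of any of track_rubber, tweezers, rerailer, oil_bottle, pliers from where it was at the start of the episode above 0.03 m).
It also fails if it takes over 59 s, if anything falls off the work surface, if the arm or the gripper's body presses on something with over 40 N, if the wrist force passes 120 N, or if a joint passes its speed limit or range.

## Working session

There is one attempt and no reset: what is moved stays moved. The work goes in short steps, Python scripts to look and compute and a shell command to move; the robot and the scene stay as the last step left them, time stands still between calls to the robot, and variables do not carry over. Pictures are saved under pics/ and viewed, at most 10 in all, crops included, and the job is handed in when it is done.

```bash
mkdir -p pics
python3 - <<'E'
from plant import r,eyes
import cv2,numpy as np
o=r.get_obs();print({k:np.round(v,3) for k,v in o.items()})
for n in("scene","top"):
    im=eyes.grab_frame(n);cv2.imwrite(f"pics/{n}0.png",im[:,:,::-1]);c=eyes.calibration(n)
    print(n,c)
E
```

```text
{'time_s': np.float64(0.0), 'qpos': array([ 1.301,  0.468, -0.012,  1.604,  0.006,  1.071, -0.056]), 'qd': array([-0.002,  0.   , -0.001,  0.   ,  0.001, -0.001,  0.002]), 'effort': array([-1.0000e-03, -5.2057e+01, -1.2000e-02, -2.4375e+01, -5.7000e-02,
        1.7000e-02,  0.0000e+00]), 'tcp_pos': array([ 0.146, -0.633,  0.18 ]), 'ee_rot': array([-0.001,  0.994,  0.113, -0.   ]), 'contact_force': array([ 0.151, -0.406,  0.579]), 'moment': array([-0.05 ,  0.006, -0.014]), 'grasp_force': np.float64(0.0), 'finger_gap': np.float64(1.002)}
scene {'camera_matrix': array([[442.45166715,   0.        , 316.63224047],
       [  0.        , 442.45166715, 198.0204759 ],
       [  0.        ,   0.        ,   1.        ]]), 'extrinsics': array([[ 0.80140592, -0.59810743, -0.00400617, -0.38124828],
       [ 0.44503092,  0.59179645,  0.67210449, -0.21646883],
       [-0.39961985, -0.54041139,  0.74044548, -1.08789733],
       [ 0.        ,  0.        ,  0.        ,  1.        ]])}
top {'camera_matrix': array([[487.32713767,   0.        , 320.78305735],
       [  0.        , 487.32713767, 201.64560044],
       [  0.        ,   0.        ,   1.        ]]), 'extrinsics': array([[ 6.90893959e-04, -9.99721782e-01, -2.35771395e-02,
         1.84528232e-02],
       [ 9.93922650e-01, -1.90883437e-03,  1.10064177e-01,
        -4.92321899e-01],
       [-1.10078560e-01, -2.35098956e-02,  9.93644803e-01,
        -1.20009145e+00],
       [ 0.00000000e+00,  0.00000000e+00,  0.00000000e+00,
         1.00000000e+00]])}
```

View pics/top0.png

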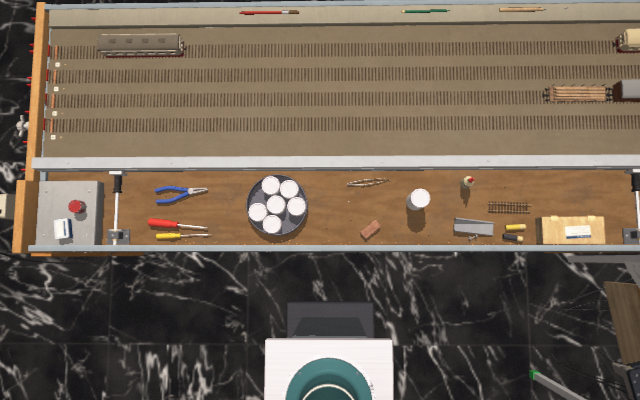

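View pics/scene0.png

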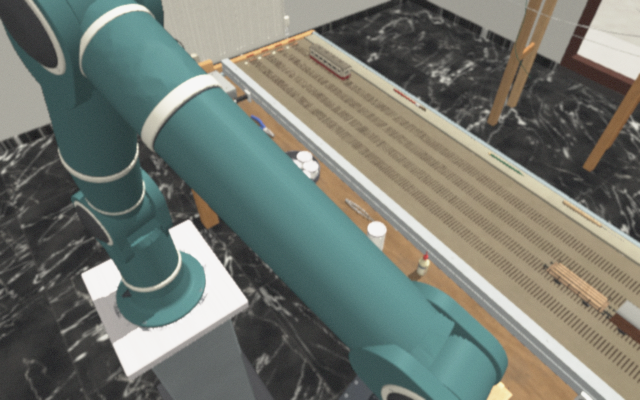

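The top view shows the tin at about (277,207) with six lids in it and the tall jar at about (419,199). The arm blocks most of the scene view. Next I measure the lids in the top picture.

```bash
cat > h.py <<'E'
import cv2,numpy as np
from plant import r,eyes
def ray(n,uv,z):
    c=eyes.calibration(n);K=c["camera_matrix"];E=c["extrinsics"];R,t=E[:3,:3],E[:3,3]
    d=np.linalg.inv(K)@[uv[0],uv[1],1];d=R.T@(d*[1,-1,-1]);o=-R.T@t
    return o+d*(z-o[2])/d[2]
def pix(n,p):
    c=eyes.calibration(n);q=(c["extrinsics"]@np.r_[p,1])[:3]*[1,-1,-1];q=c["camera_matrix"]@q
    return q[:2]/q[2]
def snap(n,name=None,box=None,k=8):
    im=eyes.grab_frame(n)[:,:,::-1].copy()
    if name:
        c=im if box is None else im[box[1]:box[3],box[0]:box[2]]
        cv2.imwrite(f"pics/{name}.png",cv2.resize(c,None,fx=k,fy=k,interpolation=cv2.INTER_CUBIC))
    return im
E
python3 - <<'E'
from h import *
b=(240,170,315,245);im=snap("top","tin1",b,8)
g=cv2.cvtColor(im,cv2.COLOR_BGR2GRAY)
up=cv2.resize(g[b[1]:b[3],b[0]:b[2]],None,fx=8,fy=8,interpolation=cv2.INTER_CUBIC)
C=cv2.HoughCircles(up,cv2.HOUGH_GRADIENT,1,110,param1=100,param2=12,minRadius=66,maxRadius=86)[0]
for c in C[:10]:
    uv=(c[:2]+.5)/8-.5+np.array(b[:2]);print(np.round(c),np.round(ray("top",uv,.035)*1000,1))
# tin outer outline: non-wood pixels
hsv=cv2.cvtColor(im,cv2.COLOR_BGR2HSV);print(hsv[178,255],hsv[200,248],hsv[215,292])
# tall
b=(400,180,440,220);up=cv2.resize(g[b[1]:b[3],b[0]:b[2]],None,fx=8,fy=8,interpolation=cv2.INTER_CUBIC)
C=cv2.HoughCircles(up,cv2.HOUGH_GRADIENT,1,110,param1=100,param2=10,minRadius=66,maxRadius=90)
for c in C[0]:
    uv=(c[:2]+.5)/8-.5+np.array(b[:2]);print("tall",c,np.round(ray("top",uv,.078)*1000,1))
print(pix("top",[.5,.1,.035]),pix("top",[.523,.1,.035]))
E
```

```text
[286. 276.  73.] [485.8 131.9  35. ]
[390. 150.  72.] [525.2  99.5  35. ]
[256. 432.  74.] [436.5 140.7  35. ]
[140. 334.  72.] [467.3 177.8  35. ]
[452. 288.  75.] [481.6  79.7  35. ]
[248. 124.  75.] [533.6 144.7  35. ]
[ 15 128 157] [135   9  59] [162  14  94]
tall [162.5 143.5  75.9] [ 496.3 -221.4   78. ]
[288.10107908 198.33719613] [288.17493291 189.25157494]
```

View pics/tin1.png

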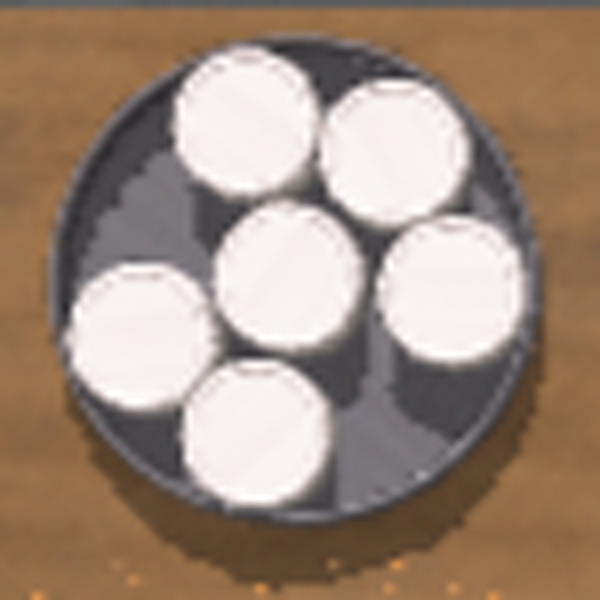

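The crop puts the tin's rim between x 50 and 542 and y 37 and 522, so its centre is near (0.485, 0.129). The wall jars stand at about -94°, -36° and 18° (three) and 110° and 166° (two). The larger gap is centred at about 216°. I'll put the shut fingers in there, closing line radial, and sweep the pair of jars clockwise.

```bash
python3 -m handwheel '{"jaw":[0,0,0,0,0],"dp":[[0,0,0],[0,0,0],[0,0,0],[0,0,0],[0,0,0]],"yaw":[-0.18,-0.18,-0.18,-0.18,-0.18]}'
python3 -m handwheel '{"jaw":[0,0,0,0,0],"dp":[[0,0,0],[0,0,0],[0,0,0],[0,0,0],[0,0,0]],"yaw":[-0.18,-0.18,-0.18,-0.18,-0.18]}'
python3 -m handwheel '{"jaw":[0,0,0,0,0],"dp":[[1,54,0],[1,55,0],[1,55,0],[2,55,0],[2,55,0]],"yaw":[-0.17,0,0,0,0]}'
python3 -m handwheel '{"jaw":[0,0,0,0,0],"dp":[[2,55,0],[2,54,0],[45,32,0],[45,32,0],[45,32,0]],"yaw":[0,0,0,0,0]}'
cat > st.py <<'E'
from h import *
o=r.get_obs();q=o["ee_rot"];w,x,y,z=q
phi=np.degrees(np.arctan2(2*(x*y+w*z),1-2*(y*y+z*z)))
print("t",round(float(o["time_s"]),2),"tcp",np.round(o["tcp_pos"]*1000,1),"phi",round(phi,1),"F",np.round(o["contact_force"],1),"gap",round(float(o["finger_gap"]),3),"grip",round(float(o["grasp_force"]),1),"q7",round(float(o["qpos"][6]),2))
E
cat > go.py <<'E'
# usage: go.py x y z [phi]  (mm, deg): remaining shift in tool axes
import sys;from st import *
a=list(map(float,sys.argv[1:]));d=np.array(a[:3])-o["tcp_pos"]*1000
c,s=np.cos(np.radians(phi)),np.sin(np.radians(phi))
print("dp",np.round([c*d[0]+s*d[1],s*d[0]-c*d[1],-d[2]],1),"yaw",np.round(np.radians(phi-a[3]),3) if len(a)>3 else "")
E
python3 go.py 446 101 100 126
```

```text
time_s: 0.78
tcp_pos: [0.146, -0.6331, 0.1809]
ee_rot: [-0.0, 0.844, 0.537, 0.0]
contact_force: [0.1, 0.7, -0.6]
finger_gap: 0.482
grasp_force: 0.0
time_s: 1.4
tcp_pos: [0.146, -0.6331, 0.1809]
ee_rot: [-0.0, 0.527, 0.85, 0.0]
contact_force: [-0.1, -0.6, -0.2]
finger_gap: 0.007
grasp_force: 0.0
time_s: 2.02
tcp_pos: [0.3699, -0.4738, 0.1811]
ee_rot: [-0.0, 0.455, 0.89, -0.0]
contact_force: [0.2, -0.4, 0.0]
finger_gap: 0.009
grasp_force: 0.0
time_s: 2.65
tcp_pos: [0.4534, -0.2403, 0.181]
ee_rot: [-0.0, 0.455, 0.89, 0.0]
contact_force: [1.1, 0.1, 1.2]
finger_gap: 0.009
grasp_force: 0.0
t 2.65 tcp [ 453.4 -240.3  181. ] phi 125.9 F [1.1 0.1 1.2] gap 0.009 grip 0.0 q7 0.86
dp [280.9 193.9  81. ] yaw -0.002
```

```bash
python3 -m handwheel '{"jaw":[0,0,0,0,0],"dp":[[46,32,10],[46,32,10],[46,32,10],[46,32,10],[46,32,10]],"yaw":[0,0,0,0,0]}' >/dev/null
python3 -m handwheel '{"jaw":[0,0,0],"dp":[[51,34,30],[0,0,15],[0,0,0]],"yaw":[0,0,0]}' >/dev/null
python3 go.py 446 101 45 126
python3 - <<'E'
from h import *
snap("scene","s2",(240,130,340,210),7); snap("top","t2",(230,165,320,250),5)
E
```

```text
t 3.65 tcp [445.4  93.5  87.7] phi 125.9 F [-0.2 -1.   0.5] gap 0.005 grip 0.0 q7 0.02
dp [ 5.7  5.  42.7] yaw -0.002
```

View pics/s2.png

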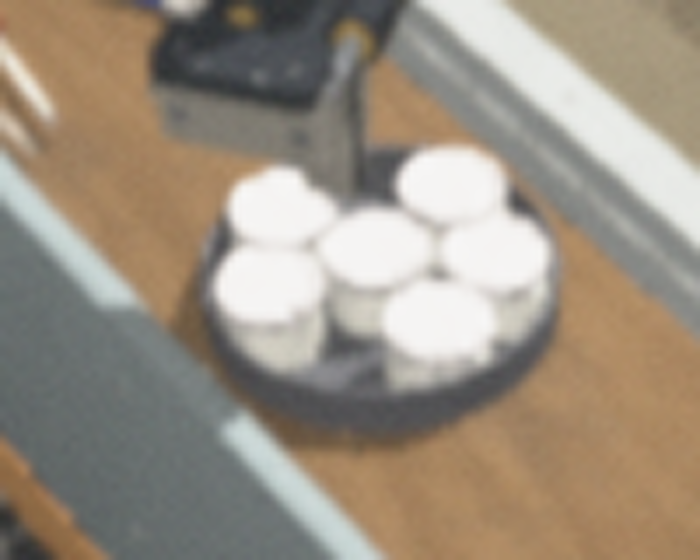

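The scene view is clear. In the crop the tin holds all six jars, and the front gap for the fingers is at about (350,370). I check my jar estimates against this second view by projecting them.

Run:
```python
from h import *
f=lambda p:np.round((pix("scene",np.array(p)/1000)+.5-[240,130])*7,0)
for n,p in dict(E=(436.5,140.7,35),C=(481.6,79.7,35),M=(485.8,131.9,35),D=(467.3,177.8,35),A=(525.2,99.5,35),B=(533.6,144.7,35)).items(): print(n,f(p))
print("tip",f(r.get_obs()["tcp_pos"]*1000))
```

```text
E [267. 280.]
C [437. 316.]
M [374. 243.]
D [279. 203.]
A [493. 247.]
B [448. 182.]
tip [344. 239.]
```

```bash
python3 -m handwheel '{"jaw":[0,0],"dp":[[6,5,8],[0,0,0]],"yaw":[0,0]}' >/dev/null; python3 st.py
python3 - <<'E'
from h import *
im=snap("scene");p=pix("scene",r.get_obs()["tcp_pos"])
print(p)
c=cv2.resize(im[115:195,245:345],None,fx=7,fy=7,interpolation=cv2.INTER_NEAREST)
c=(255*(c/255.)**2.5).astype(np.uint8)
cv2.drawMarker(c,tuple(int(v) for v in (p+.5-[245,115])*7),(0,0,255),0,20,2)
cv2.imwrite("pics/s3.png",c)
E
```

```text
t 4.0 tcp [447.  101.6  80.7] phi 125.8 F [ 0.4  0.8 -1.2] gap 0.004 grip 0.0 q7 -0.01
[287.15601319 164.03250071]
```

View pics/s3.png

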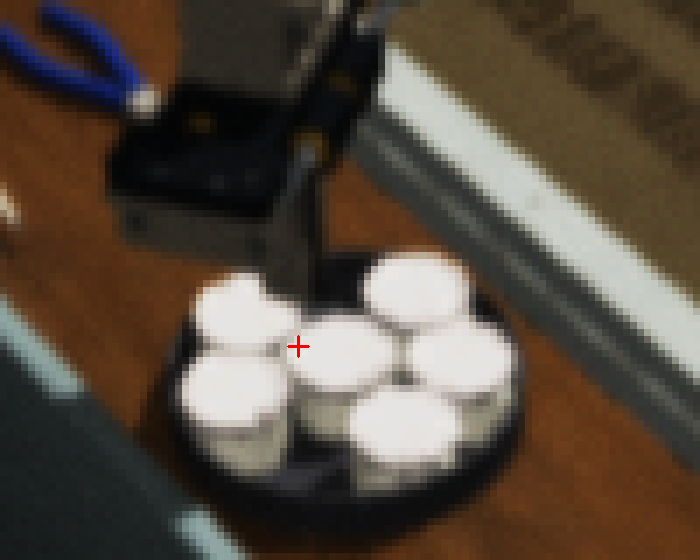

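Run:
```python
from h import *
t=r.get_obs()["tcp_pos"]
for h in(0,.019,.04,.088,.12): print(h,np.round((pix("scene",t+[0,0,h])+.5-[245,115])*7), np.round((pix("top",t+[0,0,h])+.5-[230,165])*5))
```

```text
0 [299. 347.] [280. 267.]
0.019 [296. 312.] [276. 264.]
0.04 [293. 273.] [272. 261.]
0.088 [286. 181.] [261. 252.]
0.12 [282. 116.] [254. 246.]
```

View pics/t2.png

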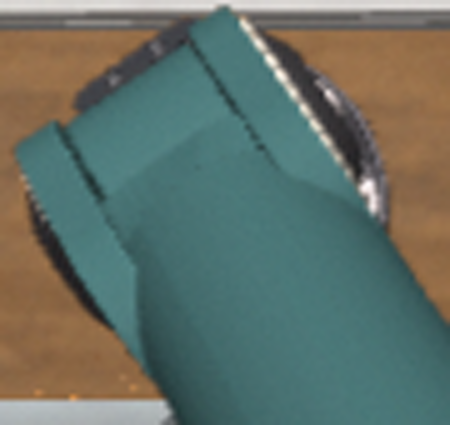

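The visible fingertip seems to end about 25 mm above the reported TCP. I'll descend into the gap in steps and use the force reading and a picture to check.

```bash
python3 -m handwheel '{"jaw":[0,0,0,0],"dp":[[0,0,20],[0,0,15],[0,0,0],[0,0,0]],"yaw":[0,0,0,0]}' >/dev/null; python3 st.py; 
python3 -m handwheel '{"jaw":[0,0,0,0],"dp":[[0,0,10],[0,0,10],[0,0,5],[0,0,0]],"yaw":[0,0,0,0]}' >/dev/null; python3 st.py
python3 - <<'E'
from h import *
im=snap("scene");p=pix("scene",r.get_obs()["tcp_pos"])
c=cv2.resize(im[125:195,260:345],None,fx=9,fy=9,interpolation=cv2.INTER_NEAREST)
c=(255*(c/255.)**1.8).astype(np.uint8)
cv2.drawMarker(c,tuple(int(v) for v in (p+.5-[260,125])*9),(0,0,255),0,20,2)
cv2.imwrite("pics/s4.png",c)
E
```

```text
t 4.55 tcp [447.2 102.   46.1] phi 125.9 F [ 1.1 -0.9  0.1] gap 0.005 grip 0.0 q7 -0.07
t 5.05 tcp [446.5 101.8  20.3] phi 125.9 F [-0.6  0.3  0.2] gap 0.004 grip 0.0 q7 -0.11
```

View pics/s4.png

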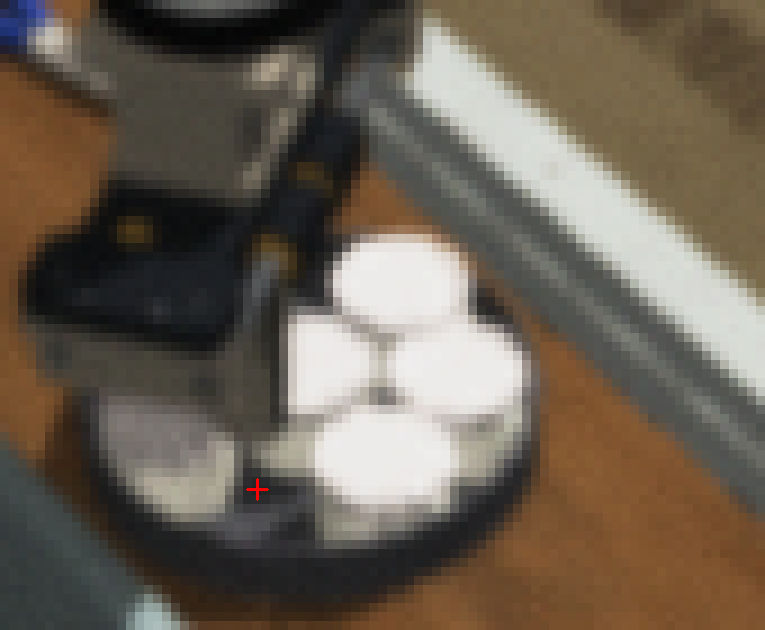

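Run:
```python
from h import *
t=r.get_obs()["tcp_pos"];a=np.radians(36);u=np.array([np.cos(a),np.sin(a),0]);v=np.array([-u[1],u[0],0])
for n,L,W,h in(("body",-.0945,.0375,.088),("body",.0945,.0375,.088),("fing",-.018,.01,0),("fing",.018,.01,0),("fing",-.018,.01,.05)):
  for s in(1,-1): print(n,L,h,np.round((pix("scene",t+u*L+v*W*s+[0,0,h])+.5-[260,125])*9))
```

```text
body -0.0945 0.088 [ 17. 471.]
body -0.0945 0.088 [253. 524.]
body 0.0945 0.088 [233.  82.]
body 0.0945 0.088 [450. 125.]
fing -0.018 0 [210. 521.]
fing -0.018 0 [268. 534.]
fing 0.018 0 [247. 446.]
fing 0.018 0 [304. 459.]
fing -0.018 0.05 [200. 410.]
fing -0.018 0.05 [260. 423.]
```

The projected body edge matches the picture sideways, but the picture shows it 35–40 mm higher. Contact with the tin's floor will settle this, so I go down in small steps and watch the force.

```bash
for i in 1; do 
python3 -m handwheel '{"jaw":[0,0,0],"dp":[[0,0,4],[0,0,4],[0,0,0]],"yaw":[0,0,0]}' >/dev/null; python3 st.py
python3 -m handwheel '{"jaw":[0,0,0],"dp":[[0,0,2],[0,0,2],[0,0,0]],"yaw":[0,0,0]}' >/dev/null; python3 st.py; done
```

```text
t 5.47 tcp [446.7 101.7  12.5] phi 125.9 F [ 0.3 -0.1  0.7] gap 0.003 grip 0.0 q7 -0.12
t 5.85 tcp [446.9 101.8   8.6] phi 125.9 F [ 0.1 -0.4 -0.4] gap 0.003 grip 0.0 q7 -0.13
```

```bash
python3 -m handwheel '{"jaw":[0,0,0],"dp":[[0,0,2],[0,0,2],[0,0,0]],"yaw":[0,0,0]}' >/dev/null; python3 st.py
python3 -m handwheel '{"jaw":[0,0,0],"dp":[[0,0,2],[0,0,0],[0,0,0]],"yaw":[0,0,0]}' >/dev/null; python3 st.py
```

```text
t 6.22 tcp [446.8 101.8   4.6] phi 125.9 F [-0.3  0.2  1.1] gap 0.005 grip 0.0 q7 -0.14
t 6.6 tcp [447.  101.8   2.8] phi 125.9 F [ 0.3  0.1 -0.4] gap 0.001 grip 0.0 q7 -0.14
```

```bash
python3 -m handwheel '{"jaw":[0,0,0],"dp":[[0,0,2],[0,0,0],[0,0,0]],"yaw":[0,0,0]}' >/dev/null; python3 st.py
python3 -m handwheel '{"jaw":[0,0,0],"dp":[[0,0,2],[0,0,0],[0,0,0]],"yaw":[0,0,0]}' >/dev/null; python3 st.py
```

```text
t 6.97 tcp [447.  101.8   0.8] phi 125.9 F [ 0.5 -0.6 -0.5] gap 0.004 grip 0.0 q7 -0.14
t 7.35 tcp [447.  101.8  -1.2] phi 125.9 F [ 0.2 -0.5 -0.3] gap 0.004 grip 0.0 q7 -0.15
```

There is no contact at TCP z = -1 mm, so the real tip is well above the reported one. I look again to measure the offset.

Run:
```python
from h import *
im=snap("scene")
c=cv2.resize(im[130:195,265:335],None,fx=9,fy=9,interpolation=cv2.INTER_NEAREST)
c=(255*(c/255.)**1.3).astype(np.uint8)
t=r.get_obs()["tcp_pos"];a=np.radians(36);u=np.array([np.cos(a),np.sin(a),0]);v=np.array([-u[1],u[0],0])
for h,col in((.0,(0,0,255)),(.02,(0,255,255)),(.035,(0,255,0))):
  P=[(pix("scene",t+u*L+v*W+[0,0,h])+.5-[265,130])*9 for L,W in((-.018,.01),(-.018,-.01),(.018,-.01),(.018,.01))]
  cv2.polylines(c,[np.int32(P)],True,col,1)
cv2.imwrite("pics/s5.png",c)
```

```text
(no output)
```

View pics/s5.png

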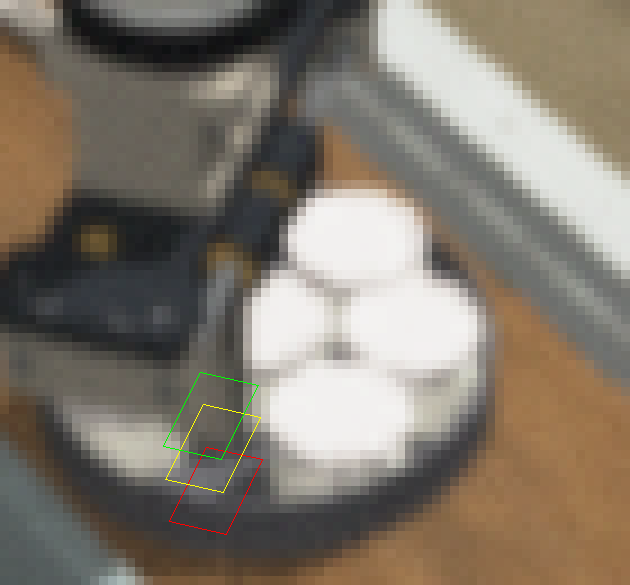

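The real tip is about 35 mm above the reported TCP, since the green footprint fits the column's bottom at about (195,455). I continue down carefully with force checks.

```bash
python3 -m handwheel '{"jaw":[0,0,0],"dp":[[0,0,4],[0,0,3],[0,0,0]],"yaw":[0,0,0]}' >/dev/null; python3 st.py
python3 -m handwheel '{"jaw":[0,0,0],"dp":[[0,0,4],[0,0,3],[0,0,0]],"yaw":[0,0,0]}' >/dev/null; python3 st.py
python3 -m handwheel '{"jaw":[0,0,0],"dp":[[0,0,4],[0,0,3],[0,0,0]],"yaw":[0,0,0]}' >/dev/null; python3 st.py
```

```text
t 7.78 tcp [446.7 101.8  -8.5] phi 125.9 F [-0.  -0.7  0.6] gap 0.003 grip 0.0 q7 -0.16
t 8.15 tcp [446.7 101.8 -15.5] phi 125.9 F [-0.3 -0.8 -0.6] gap 0.003 grip 0.0 q7 -0.17
t 8.53 tcp [446.7 101.8 -22.5] phi 125.9 F [-0.9 -0.1 -0.1] gap 0.008 grip 0.0 q7 -0.18
```

```bash
python3 -m handwheel '{"jaw":[0,0],"dp":[[0,0,2],[0,0,0]],"yaw":[0,0]}' >/dev/null; python3 st.py
python3 -m handwheel '{"jaw":[0,0],"dp":[[0,0,2],[0,0,0]],"yaw":[0,0]}' >/dev/null; python3 st.py
python3 -m handwheel '{"jaw":[0,0],"dp":[[0,0,2],[0,0,0]],"yaw":[0,0]}' >/dev/null; python3 st.py
```

```text
t 8.78 tcp [446.9 101.8 -24.3] phi 125.9 F [ 0.1  0.2 -0.4] gap 0.002 grip 0.0 q7 -0.19
t 9.03 tcp [446.9 101.8 -26.3] phi 125.9 F [0.  0.1 0.2] gap 0.002 grip 0.0 q7 -0.19
t 9.28 tcp [446.9 101.8 -28.4] phi 125.9 F [-0.  -0.2  0.2] gap 0.0 grip 0.0 q7 -0.19
```

Now the sweep clockwise along the wall, about 5° per row.

```bash
python3 -m handwheel '{"jaw":[0,0,0,0],"dp":[[4.1,0.2,0],[4.1,0.2,0],[4.1,0.2,0],[0,0,0]],"yaw":[0.087,0.087,0.087,0]}' >/dev/null; python3 st.py
python3 -m handwheel '{"jaw":[0,0,0],"dp":[[4.1,0.2,0],[4.1,0.2,0],[0,0,0]],"yaw":[0.087,0.087,0]}' >/dev/null; python3 st.py
python3 - <<'E'
from h import *
im=snap("scene")
c=cv2.resize(im[125:195,260:335],None,fx=9,fy=9,interpolation=cv2.INTER_NEAREST)
cv2.imwrite("pics/s6.png",c)
E
```

```text
t 9.78 tcp [441.3 112.8 -28.1] phi 111.0 F [-0.1  0.2  1. ] gap 0.001 grip 0.0 q7 -0.43
t 10.15 tcp [439.1 120.5 -28.2] phi 101.1 F [-0.4 -0.1  0.5] gap 0.004 grip 0.1 q7 -0.58
```

View pics/s6.png

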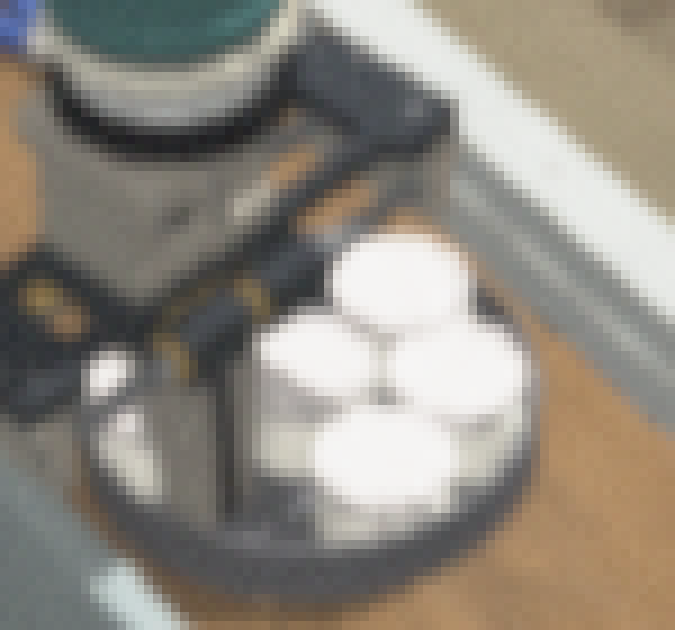

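The fingers are now low in the tin, with the shut pair's bottom at about (230,520) in the crop, and they are moving the left jar along the wall. I sweep the last 13° and retreat upwards.

```bash
python3 -m handwheel '{"jaw":[0,0,0,0],"dp":[[3.6,0.2,0],[3.6,0.2,0],[3.6,0.2,0],[0,0,0]],"yaw":[0.077,0.077,0.077,0]}' >/dev/null; python3 st.py
python3 -m handwheel '{"jaw":[0,0,0,0,0],"dp":[[-2,0,0],[0,0,-15],[0,0,-40],[0,0,-60],[0,0,-60]],"yaw":[0,0,0,0,0]}' >/dev/null
python3 go.py 430 -100 150 90
```

```text
t 10.7 tcp [438.3 131.2 -28.3] phi 87.9 F [ 0.6 -0.9 -0.2] gap 0.004 grip 0.2 q7 -0.78
t 11.32 tcp [437.8 129.3 149.3] phi 87.8 F [ 1.5  0.  -0.5] gap 0.004 grip 0.0 q7 -0.55
dp [-229.5    1.1   -0.7] yaw -0.039
```

```bash
python3 -m handwheel '{"jaw":[1,1,1,1,1],"dp":[[-58,12,0],[-58,12,0],[-58,12,0],[-58,12,0],[-58,12,0]],"yaw":[0,0,0,0,0]}' >/dev/null
python3 -m handwheel '{"jaw":[1,1,1],"dp":[[-58,11,0],[0,0,0],[0,0,0]],"yaw":[0,0,0]}' >/dev/null
python3 go.py 496.3 -221.4 60 88
python3 - <<'E'
from h import *
b=(240,170,315,245);im=snap("top","tin2",b,8)
g=cv2.cvtColor(im,cv2.COLOR_BGR2GRAY)
up=cv2.resize(g[b[1]:b[3],b[0]:b[2]],None,fx=8,fy=8,interpolation=cv2.INTER_CUBIC)
C=cv2.HoughCircles(up,cv2.HOUGH_GRADIENT,1,110,param1=100,param2=12,minRadius=66,maxRadius=86)[0]
T=ray("top",((296.5)/8-.5+240,279.5/8-.5+170),.026)*1000;print("tin",T)
for c in C[:10]:
    uv=(c[:2]+.5)/8-.5+np.array(b[:2]);p=ray("top",uv,.035)*1000;d=p-T;print(np.round(c),np.round(p,1),"r",np.round(np.hypot(*d[:2]),1),"ang",np.round(np.degrees(np.arctan2(d[1],d[0]))))
im=snap("scene");cv2.imwrite("pics/s7.png",cv2.resize(im[180:330,290:490],None,fx=4,fy=4,interpolation=cv2.INTER_CUBIC))
E
```

```text
t 12.32 tcp [ 495.1 -220.3  147.2] phi 87.7 F [-0.5  0.5  0. ] gap 0.853 grip 0.0 q7 0.19
dp [-1.1  1.3 87.2] yaw -0.004
tin [485.60832339 129.89236675  26.        ]
[394. 154.  75.] [524.3  98.6  35. ] r 49.8 ang -39.0
[452. 290.  74.] [481.3  80.   35. ] r 50.0 ang -95.0
[288. 278.  76.] [484.8 131.2  35. ] r 1.5 ang 121.0
[184. 402.  74.] [446.2 163.7  35. ] r 51.9 ang 139.0
[124. 268.  73.] [488.1 183.2  35. ] r 53.3 ang 87.0
[246. 122.  73.] [534.6 145.3  35. ] r 51.3 ang 18.0
```

View pics/s7.png

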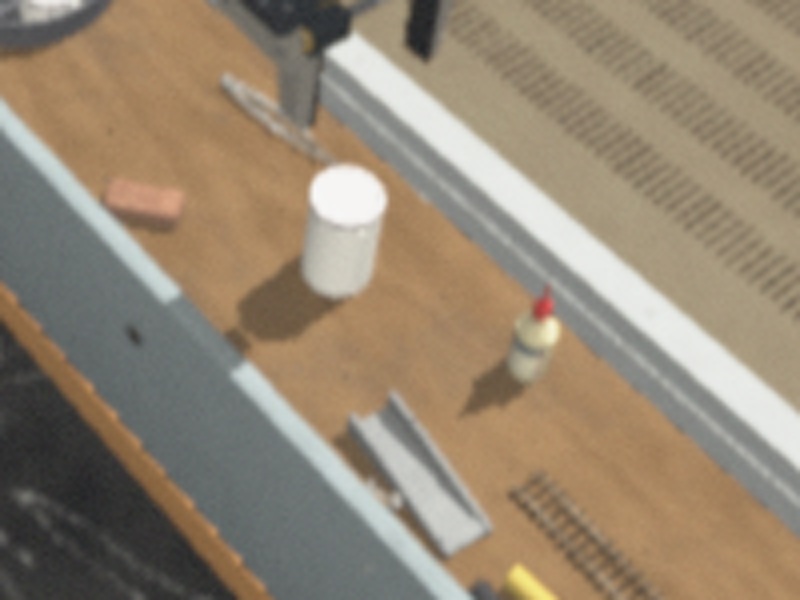

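The pair has moved as planned: the gap between 139° and 265° is now 126° wide and the middle jar is 1.5 mm off centre. The picture shows the tall jar upright and free, with its lid centre at about (347,197) in the crop. I go down over it and grip high.

```bash
python3 -c "
from h import *
print(ray('scene',(290+347.5/4-.5,180+197.5/4-.5),.078)*1000)"
python3 -m handwheel '{"jaw":[1,1,1,1,1],"dp":[[-1,1,50],[0,0,40],[0,0,30],[0,0,18],[0,0,0]],"yaw":[0,0,0,0,0]}' >/dev/null; python3 st.py
```

```text
[ 494.5357049  -225.03876342   78.        ]
t 13.05 tcp [ 495.8 -221.     8.2] phi 87.8 F [ 0.9 -0.   0.2] gap 1.001 grip 0.0 q7 0.1
```

```bash
python3 -m handwheel '{"jaw":[0,0,0,0,0],"dp":[[-1.5,0,0],[0,0,0],[0,0,0],[0,0,0],[0,0,0]],"yaw":[0,0,0,0,0]}' 20 >/dev/null; python3 st.py
python3 -m handwheel '{"jaw":[0,0,0,0],"dp":[[0,0,0],[0,0,-5],[0,0,-10],[0,0,-15]],"yaw":[0,0,0,0]}' >/dev/null; python3 st.py
python3 - <<'E'
from h import *
im=snap("scene");cv2.imwrite("pics/s8.png",cv2.resize(im[180:330,290:490],None,fx=4,fy=4,interpolation=cv2.INTER_CUBIC))
E
```

```text
t 13.68 tcp [ 496.3 -223.8    9. ] phi 87.7 F [0.3 0.7 0.9] gap 0.497 grip 20.0 q7 0.11
t 14.18 tcp [ 495.9 -223.6   39.4] phi 87.7 F [-0.2 -0.2 -1.4] gap 0.5 grip 20.0 q7 0.12
```

View pics/s8.png

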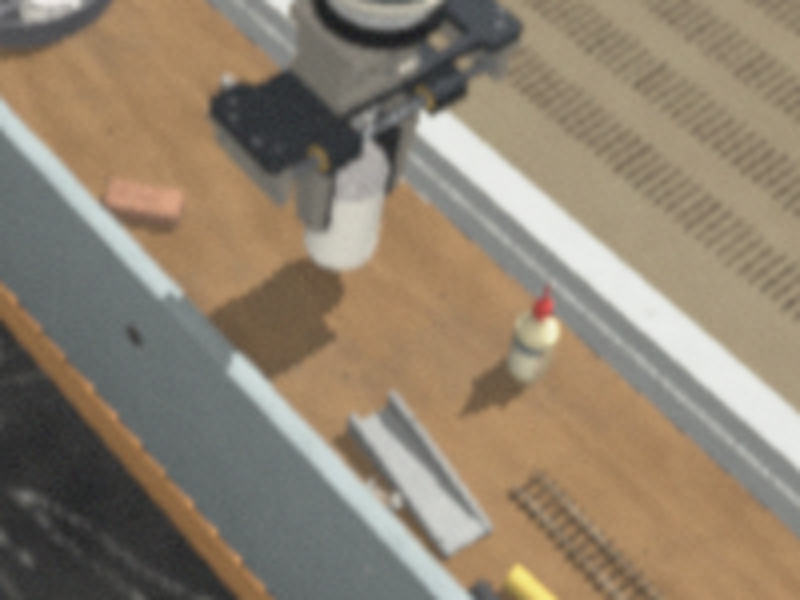

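The tall jar hangs upright between the fingers, 30 mm up, with its bottom at about (340,265) in the crop. I check the fingertip height against its base, since the tips must clear the short jars' lids.

```bash
python3 - <<'E'
from h import *
for z in(60,65,70,75,80,85):
  print(z,[np.round((pix("scene",np.array([x,y,z])/1000)+.5-[290,180])*4) for x,y in((455,-213),(455,-233),(473,-233))])
im=cv2.imread("pics/s8.png");g=cv2.cvtColor(im,cv2.COLOR_BGR2GRAY)
for x in(308,314,320,326): print(x,g[190:260:4,x])
E
python3 go.py 439.7 111.4 110 88
```

```text
60 [array([285., 233.]), array([306., 254.]), array([328., 240.])]
65 [array([285., 228.]), array([306., 249.]), array([328., 235.])]
70 [array([286., 223.]), array([307., 244.]), array([329., 230.])]
75 [array([286., 218.]), array([308., 239.]), array([330., 225.])]
80 [array([287., 213.]), array([308., 234.]), array([330., 220.])]
85 [array([288., 208.]), array([309., 229.]), array([331., 215.])]
308 [104 107 105 107 107 105 107 106 107 120 138 156 164 166 164 159 140 114]
314 [113 113 115 115 114 118 116 119 116 121 133 160 178 180 182 182 174 156]
320 [118 117 117 118 117 119 116 114 112 115 132 165 185 189 191 191 193 188]
326 [110 110 106 106 105 102  96  92  93 109 142 175 193 196 198 200 197 196]
t 14.22 tcp [ 497.5 -224.2   41.6] phi 87.7 F [0.6 0.8 0. ] gap 0.497 grip 20.0 q7 0.12
dp [333.  -71.2 -68.4] yaw -0.005
```

```bash
python3 -m handwheel '{"jaw":[0,0,0,0,0],"dp":[[0,0,-34],[20,-5,-34],[45,-10,0],[50,-10,0],[50,-11,0]],"yaw":[0,0,0,0,0]}' >/dev/null
python3 -m handwheel '{"jaw":[0,0,0,0,0],"dp":[[50,-11,0],[50,-11,0],[45,-9,0],[23,-4,0],[0,0,0]],"yaw":[0,0,0,0,0]}' >/dev/null; python3 go.py 439.7 111.4 13 88
```

```text
t 15.47 tcp [438.5 113.5 107.4] phi 87.9 F [ 0.1 -0.4 -1.4] gap 0.497 grip 20.0 q7 -0.55
dp [-2.1  1.3 94.4] yaw -0.001
```

```bash
python3 -m handwheel '{"jaw":[0,0,0,0,0],"dp":[[-2,1.3,30],[0,0,20],[0,0,12],[0,0,0],[0,0,0]],"yaw":[0,0,0,0,0]}' >/dev/null; python3 go.py 439.7 111.4 13 88
python3 -m handwheel '{"jaw":[0,0,0,0],"dp":[[0,0,6],[0,0,6],[0,0,4],[0,0,0]],"yaw":[0,0,0,0]}' >/dev/null; python3 st.py
```

```text
t 16.1 tcp [440.4 109.6  45.4] phi 87.7 F [ 0.4 -0.4 -1. ] gap 0.496 grip 20.0 q7 -0.62
dp [ 1.8 -0.8 32.4] yaw -0.006
t 16.6 tcp [439.4 109.7  28.4] phi 87.7 F [ 0.1  1.  -2. ] gap 0.497 grip 20.0 q7 -0.64
```

The jar's bottom is below the lids with no side force. I go down to the floor in small steps.

```bash
python3 -m handwheel '{"jaw":[0,0,0,0],"dp":[[0,0,4],[0,0,4],[0,0,3],[0,0,0]],"yaw":[0,0,0,0]}' >/dev/null; python3 st.py
python3 -m handwheel '{"jaw":[0,0,0,0],"dp":[[0,0,1.5],[0,0,1.5],[0,0,0],[0,0,0]],"yaw":[0,0,0,0]}' >/dev/null; python3 st.py
python3 -m handwheel '{"jaw":[0,0],"dp":[[0,0,1],[0,0,0]],"yaw":[0,0]}' >/dev/null; python3 st.py
```

```text
t 17.1 tcp [439.5 109.7  17.5] phi 87.7 F [ 0.5 -0.6 -1. ] gap 0.495 grip 20.0 q7 -0.66
t 17.6 tcp [439.8 109.8  14.8] phi 87.7 F [ 0.2  0.7 -1.9] gap 0.498 grip 20.0 q7 -0.66
t 17.85 tcp [439.7 109.7  13.7] phi 87.7 F [-0.1 -0.1 -1.4] gap 0.497 grip 20.0 q7 -0.66
```

```bash
python3 -m handwheel '{"jaw":[0,0],"dp":[[0,0,1],[0,0,0]],"yaw":[0,0]}' >/dev/null; python3 st.py
python3 -m handwheel '{"jaw":[0,0],"dp":[[0,0,0.7],[0,0,0]],"yaw":[0,0]}' >/dev/null; python3 st.py
python3 -m handwheel '{"jaw":[0,0],"dp":[[0,0,0.5],[0,0,0]],"yaw":[0,0]}' >/dev/null; python3 st.py
```

```text
t 18.1 tcp [439.7 109.7  12.7] phi 87.7 F [-0.1  0.6 -0.5] gap 0.5 grip 20.0 q7 -0.67
t 18.35 tcp [439.7 109.8  12. ] phi 87.7 F [ 0.   0.3 -0.8] gap 0.495 grip 20.0 q7 -0.67
t 18.6 tcp [439.8 109.8  11.9] phi 87.7 F [-2.1 -0.4  4.8] gap 0.494 grip 20.0 q7 -0.67
```

The force rise at z ≈ 12 is contact with the floor, where it should be. I release and retreat.

```bash
python3 -m handwheel '{"jaw":[0.53,0.58,0.68,0.75,0.75],"dp":[[0,0,0],[0,0,0],[0,0,0],[0,0,0],[0,0,0]],"yaw":[0,0,0,0,0]}' >/dev/null; python3 st.py
python3 -m handwheel '{"jaw":[0.75,0.75,0.75,0.75,0.75],"dp":[[0,0,-8],[0,0,-20],[0,0,-40],[0,0,-50],[0,0,-50]],"yaw":[0,0,0,0,0]}' >/dev/null
python3 -m handwheel '{"jaw":[1,1,1,1,1],"dp":[[-58,0,0],[-58,0,0],[-58,0,0],[-58,0,0],[0,0,0]],"yaw":[0,0,0,0,0]}' >/dev/null; python3 st.py
python3 - <<'E'
from h import *
b=(235,165,320,250);im=snap("top");snap("scene","fin")
g=cv2.cvtColor(im,cv2.COLOR_BGR2GRAY)
up=cv2.resize(g[b[1]:b[3],b[0]:b[2]],None,fx=8,fy=8,interpolation=cv2.INTER_CUBIC)
C=cv2.HoughCircles(up,cv2.HOUGH_GRADIENT,1,100,param1=100,param2=12,minRadius=66,maxRadius=88)[0]
T=np.array([485.6,129.9])
for c in C[:10]:
    uv=(c[:2]+.5)/8-.5+np.array(b[:2])
    for z in (.035,.081):
        d=ray("top",uv,z)[:2]*1000-T;print(np.round(c),z,"r",np.round(np.hypot(*d),1),"ang",np.round(np.degrees(np.arctan2(d[1],d[0]))),end=" | ")
    print()
E
```

```text
t 19.23 tcp [439.8 109.8  11.6] phi 87.7 F [-0.4 -0.1 -1.1] gap 0.75 grip 0.0 q7 -0.67
t 20.48 tcp [ 429.8 -126.3  180. ] phi 87.2 F [ 0.8  1.5 -0.1] gap 0.997 grip 0.0 q7 0.1
[164. 306.  72.] 0.035 r 53.0 ang 87.0 | [164. 306.  72.] 0.081 r 45.6 ang 92.0 | 
[490. 330.  73.] 0.035 r 49.8 ang -95.0 | [490. 330.  73.] 0.081 r 53.8 ang -100.0 | 
[328. 316.  74.] 0.035 r 1.6 ang 95.0 | [328. 316.  74.] 0.081 r 6.3 ang -143.0 | 
[224. 442.  75.] 0.035 r 51.9 ang 139.0 | [224. 442.  75.] 0.081 r 50.6 ang 148.0 | 
[286. 164.  74.] 0.035 r 50.6 ang 17.0 | [286. 164.  74.] 0.081 r 42.6 ang 12.0 | 
[432. 190.  71.] 0.035 r 50.4 ang -38.0 | [432. 190.  71.] 0.081 r 48.4 ang -46.0 | 
[374. 454.  77.] 0.035 r 45.1 ang -163.0 | [374. 454.  77.] 0.081 r 49.8 ang -159.0 |
```

The top-view check shows all seven jars in place. The tall one is at r = 49.8 mm and 201°, as planned and consistent with a lid at 81 mm. The short jars haven't moved since the sweep, so I hand in.

```bash
python3 -c "
from plant import r
print(r.close_job())"
```

```text
the job is handed in; nothing more can be done
None
```

The job is handed in at about 20.5 s: by my last camera check all seven jars stand in the tin and are let go (no verdict was returned), but I viewed 11 pictures, one over the limit of 10.

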